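Seat the grinding jar on the tissue mill and clamp it

TASK

Set the loaded grinding jar from the steel tray on the drive of the tissue mill and turn it under light pressure until you feel its slots drop over the drive dog and it sits fully down on the floor of its seat. Only then swing the hinged clamp over it and press the handle down until it stays caught with its pad bearing on the jar. Do not force the jar or the clamp (50 N would harm them), and leave the dishes, the bottle and the beaker where they are.

Things in the scene. Friction and masses are not known exactly. Their poses are not given: they have to be found in the camera images.
- jar: Closed steel grinding jar, about 0.5 kg (varies), 74 mm across, 74 mm tall, upright in the tray. Origin: centre of its underside, z up. Its foot is four square lugs (corners 36 mm from the axis) parted by two crossing channels 12 mm wide, 10 mm deep, along the jar's x and y axes. Round body above, tapering from 74 mm (15 mm up) to 68 mm at its lower edge (10 mm up); lid top 50 mm up.
- jar_knob (a point): Middle of the jar's round black knob, 62 mm above the jar's underside on its axis. The knob is 38 mm across, from 50 to 74 mm above the underside; the jar is held by it, and the clamp pad bears on its flat top.
- mill: Tissue mill, fixed: white housing 180 mm (x) by 280 mm (y), top 50 mm above the table. Origin: on the table under the seat axis; y points to the hinge post (95 mm from the seat axis, 22 mm wide gap between two cheeks, top 151 mm above the table). Opposite, 101 mm from the axis at -y, stands the catch post, 36 by 22 mm, top 160 mm, its sprung hook 67 mm from the axis.
- nest: Jar seat on the mill, same axes as the mill. Origin: centre of the flat seat floor, 55 mm above the table. Fixed collar around it: 77 mm bore, 92 mm outside, 16 mm high. Home: the jar's origin is here. A drive dog (point dog) stands on the floor.
- dog (a point): Middle of the drive dog's top, 6 mm above the seat floor: a steel bar 34 mm long, 8 mm wide, 6 mm high, standing across the seat at any angle (not measured), held by the motor against about 0.15 N m. A jar whose channels are not in line with it stands about 6 mm high; turned up to a quarter turn, until a channel is in line within some 5 degrees, it comes down to the floor.
- clamp (a joint): Angle of the hold-down clamp: 0 closed and level, caught under the catch hook (rests near 0.007); about 2 open, leaning back past upright. The hinge is stiff (about 0.4 N m) and stays where it is left. The sprung pad (28 mm, 95 mm from the hinge) meets a seated jar at about 0.03. It meets the hook at about 0.09; 6 to 14 N on the handle then snaps it under, below 0.0; dead stop at -0.04.
- clamp_hinge (a point): Clamp's hinge axis, parallel to the mill's x: 95 mm from the seat axis at +y, 86 mm above the seat floor. Opening lifts the clamp's free end and takes it over to +y.
- clamp_bar (a point): Middle of the clamp's handle: black round bar 10 mm thick, 70 mm long, parallel to the mill's x, carried (when closed) 25 mm above the arm on two uprights, 145 mm from the hinge along the arm. The arm is 22 mm wide, 10 mm thick, ends 170 mm from the hinge. Closed, the bar is 50 mm from the seat axis at -y, 111 mm above the seat floor.
- tray: Flat steel tray 424 mm (x) by 324 mm (y), rim 18 mm high, floor 3 mm thick. Origin: centre of its underside.
- dish_a: Lidded clear dish, 92 mm across, 16 mm tall, in the tray. Origin: centre of its underside. Bystander.
- dish_b: A second dish like dish_a. Bystander.
- wash_bottle: White wash bottle with a red cap and spout, 60 mm across, 170 mm tall. Origin: centre of its underside. Bystander.
- beaker: Empty steel beaker, 80 mm across, 100 mm tall. Origin: centre of its underside. Bystander.
Not all that is in view belongs to the job. Leave any orange look-alike of the jar alone.

How it is judged:
By the outcome, as a careful person would: the job done as asked, in the order asked, and still so for the second after the job is handed in, with the robot touching nothing.
It also fails if it takes over 72 s, if anything falls off the work surface, if the arm or the gripper's body presses on something with over 40 N, if the wrist force passes 120 N, or if a joint passes its speed limit or range.

ROBOT

A 6-joint arm with a two-finger parallel gripper is mounted at the origin on the work surface. World frame = base frame: x ahead of the robot, y to its left, z up, the work surface at z = 0. Lengths are in m, angles in rad, forces in N, time in s.
With the tool pointing down it reaches from about 0.35 to 0.775 m from the base axis. Payload 7.3 kg.
Tool frame: the origin (TCP) lies between the finger pads; the fingertips stand 8 mm ahead of it and the grasp point (between the pads) lies 11 mm behind it; x points along the fingers, z is the direction in which the jaws open and shut, and the axes are right-handed (so a half turn about x gives the same grasp; the last joint's range is limited). The gripper opens to 92 mm and grips with 3 to 60 N. Pads are 19 mm wide; open, the fingers measure 130 mm over their backs; the gripper's body (75 mm by 190 mm) begins 47 mm behind the grasp point.
Start: joints at [1.107, 0.342, 1.524, -0, 1.275, -0.146], TCP at [0.164, 0.499, 0.235] pointing down, gripper open.
Joint ranges: [-2.53, 2.53], [-0.77, 2.02], [0.04, 2.7], [-1, 4.14], [0.28, 2.66], [-3.11, 3.11]. Speed limits (rad/s): [2.57, 2.57, 3.14, 3.14, 3.14, 3.14].

INTERFACE

Orientations are given as a rotation vector (axis times angle).
In Python, from bench import manip, capture gives the robot as it stands.
- The arm moves only by the tool play_rows, never from a script. Its argument "commands" is a list that holds one entry, the list of rows, each a list of 7 numbers: the shift along the tool's x, y, z in mm, then the turn, a rotation vector about the tool's x, y, z in degrees, then the opening, from -1 (shut) to 1 (fully open), so that 0 is half open. In form: [[[tx, ty, tz, wx, wy, wz, gripper], ...]]. A call has 1 to 20 rows; each row shifts and turns the pose as measured when the row begins, along the tool's axes as they then stand; what a row does not reach is not made up. A row lasts 1/12 s, in which the tool goes at most 41.7 mm and 7.16 degrees, less where a joint would pass 70% of its speed; a pose out of reach is approached as far as the arm can. A call with a gripper value outside its range is refused whole. The fingers move at their own pace and stop on an object; "grip_force" is the grip in N (left out, the last holds). Time passes only in rows, so rows that do not move let the fingers close. It gives the time, the measured TCP pose, the force and the opening at its end, in the units of the state.
- manip.sense(): the state, without advancing time (a new reading comes with each control period).
- capture(name): name is "scene" or "top"; returns a dict with "img" (384x512x3 uint8, red, green, blue), "fx", "fy", "cx", "cy" (pixels), "extrinsics" (4x4, takes a point from camera to world coordinates). Camera axes: x right, y down, z forward; pixel columns grow to the right and rows downward; lengths in m; the calibration is good to about 2 mm. A picture is of the moment at which its call begins. There is no depth.
- manip.hand_in(): hands the job in, once; it reports no verdict.
The state is a dict: "time": time; "joint_pos": joint angles; "joint_vel": joint speeds; "effort": joint torques, N m; "tool_pos": TCP position; "ee_rot": TCP orientation; "contact_force": force on the tool from outside, world axes, zero at the start; "torque": the same for the moment, N m; "finger_gap": finger opening in m.
Only numpy, scipy, OpenCV 4.12 (cv2) and the standard library are available. Lean on these libraries where they do the work, as an engineer would, in place of code of your own. Each camera call takes 0.05 s, during which the arm holds its last target. There are 200 camera calls.

## Working session

There is one attempt and no reset: what is moved stays moved. The work goes in short steps, Python scripts to look and compute and a tool call to move; the robot and the scene stay as the last step left them, time stands still between calls to the robot, and variables do not carry over. Pictures are saved under pics/ and viewed, on a budget of 10 in all, crops included, one or two more only if the job needs it, and the job is handed in when it is done.

Besides the shell and the picture viewer there is one more tool, called after "Request:" as name(argument=value, ...), one argument or row to a line, values as JSON. play_rows: Moves the arm, as the interface text tells. Its arguments: {"type":"object","properties":{"commands":{"type":"array","items":{"type":"array","items":{"type":"array","items":{"type":"number"}}}},"grip_force":{"type":"number"}},"required":["commands"]}

```bash
ls; mkdir -p pics; python3 - <<'E'
from bench import manip, capture
import cv2
for n in ("scene","top"):
    c=capture(n); cv2.imwrite(f"pics/{n}0.png",cv2.resize(c["img"][:,:,::-1],(800,600),interpolation=cv2.INTER_CUBIC))
    print(n,c["fx"],c["fy"],c["cx"],c["cy"],c["extrinsics"])
print(manip.sense())
E
```

```text
pics
scene 354.37677793475257 354.37677793475257 255.91339940297286 187.43475781012575 [[-0.85075529  0.29289049 -0.43638355  1.06530601]
 [ 0.52509797  0.50858377 -0.68235963  0.61446146]
 [ 0.02208094 -0.80966518 -0.58647654  0.78923248]
 [ 0.          0.          0.          1.        ]]
top 347.1460218643264 347.1460218643264 256.6429722150546 196.0589503955314 [[ 0.01141199 -0.9770881   0.21252907  0.35097928]
 [-0.99992802 -0.01036369  0.0060459  -0.18048414]
 [-0.00370479 -0.21258277 -0.97713604  1.09844663]
 [ 0.          0.          0.          1.        ]]
{'time': 0.1, 'joint_pos': array([ 1.10702710e+00,  3.42684142e-01,  1.52492508e+00, -6.42927301e-06,
        1.27537551e+00, -1.45979934e-01]), 'joint_vel': array([ 8.97636086e-06, -1.47622010e-03, -2.86305271e-03,  1.93649604e-03,
        4.07801742e-04, -2.07879332e-03]), 'effort': array([ 3.33762211e-03, -4.32001483e+01, -2.44696981e+01,  7.21528823e-02,
        5.25229471e-02, -7.59131467e-05]), 'tool_pos': array([0.16385932, 0.4984088 , 0.23409705]), 'ee_rot': array([-0.97270212,  1.34420751,  0.97162614]), 'contact_force': array([ 0.319522  , -0.56440827, -0.88773232]), 'torque': array([ 0.00526544, -0.02887465, -0.01514219]), 'finger_gap': 0.09171424796420674}
```

View pics/top0.png

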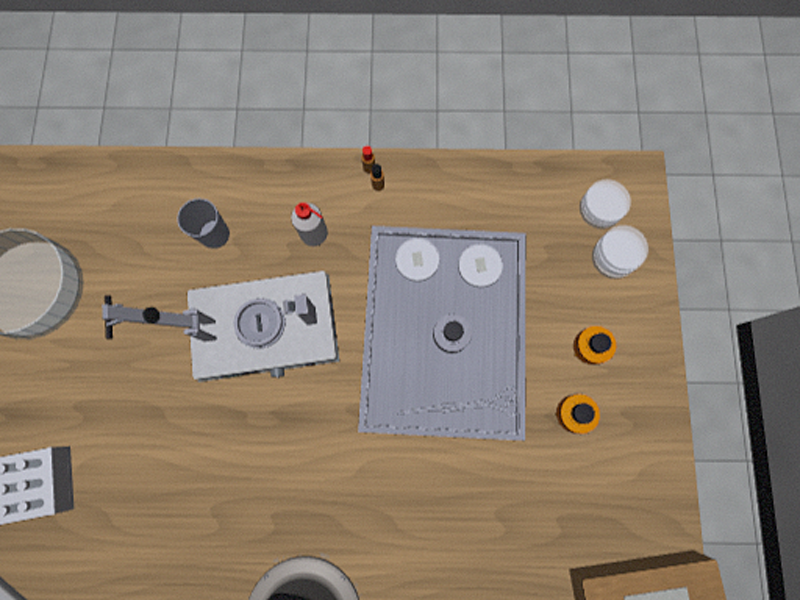

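View pics/scene0.png

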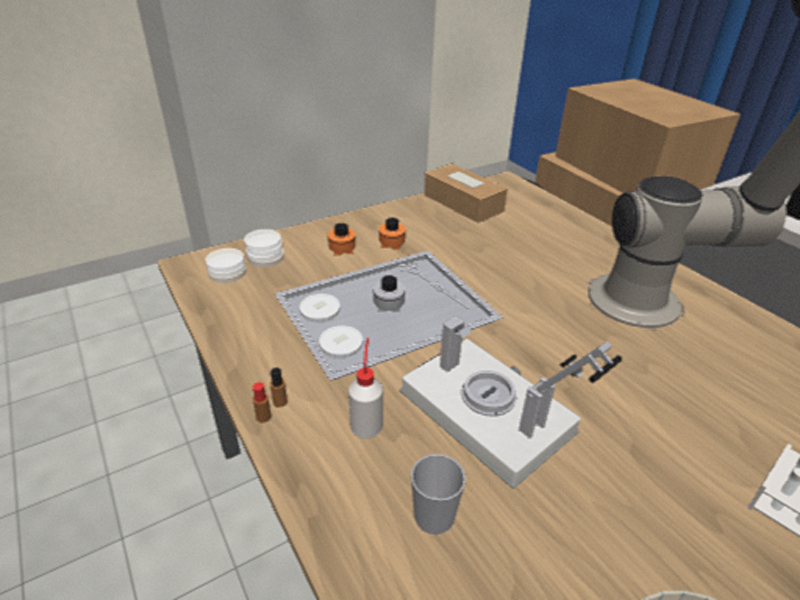

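The top view shows the jar knob at (454,331), the nest at (259,322) with the dog in it, the open clamp with its bar at (108,317) and the catch post at (303,308). I'll enlarge these areas in a single composite.

```bash
cat > h.py <<'E'
from bench import manip, capture
import cv2, numpy as np
from scipy.spatial.transform import Rotation as R
def crop(img,u,v,w,h,s): return cv2.resize(img[v:v+h,u:u+w,::-1],(w*s,h*s),interpolation=cv2.INTER_CUBIC)
def ray(c,u,v,z):
    E=c["extrinsics"]; d=E[:3,:3]@[(u-c["cx"])/c["fx"],(v-c["cy"])/c["fy"],1]; o=E[:3,3]
    return o+d*(z-o[2])/d[2]
def proj(c,p):
    E=c["extrinsics"]; q=E[:3,:3].T@(np.asarray(p)-E[:3,3]); return np.array([c["fx"]*q[0]/q[2]+c["cx"],c["fy"]*q[1]/q[2]+c["cy"]])
E
python3 - <<'E'
from h import *
t=capture("top")["img"]; s=capture("scene")["img"]
a=np.hstack([crop(t,140,180,50,37,8),crop(t,265,190,50,37,8)])
b=np.hstack([crop(s,285,230,50,37,8),crop(s,225,165,50,37,8)])
cv2.imwrite("pics/c1.png",np.vstack([a,b]))
cv2.imwrite("pics/c2.png",crop(t,60,165,160,84,5))
E
```

```text
(no output)
```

View pics/c1.png

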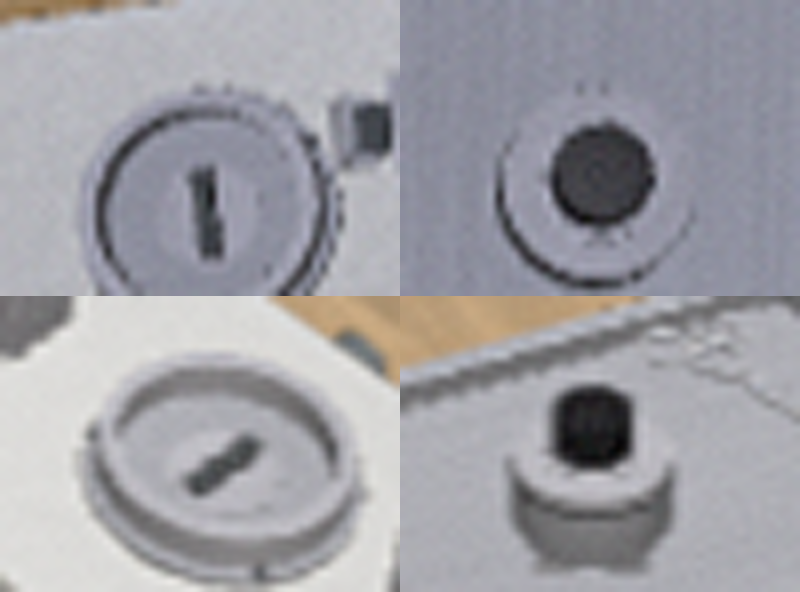

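View pics/c2.png

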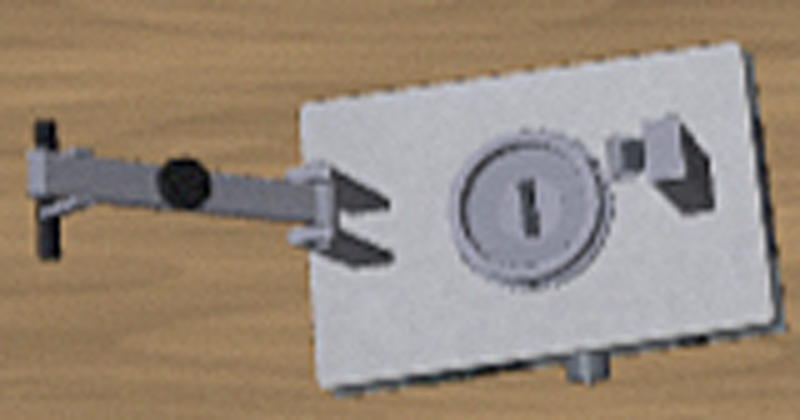

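```bash
python3 - <<'E'
from h import *
c=capture("top"); s=capture("scene")
f=lambda u,v,z:ray(c,60+(u+.5)/5-.5,165+(v+.5)/5-.5,z)
P=np.array([f(*p,.05) for p in [(302,103),(738,42),(775,325),(325,388)]]); print(P, P.mean(0))
for i in range(4): 
    d=P[(i+1)%4]-P[i]; print(np.linalg.norm(d),np.degrees(np.arctan2(d[1],d[0])))
print("collar",f(528,208,.071))
a,b=f(523,180,.061),f(533,232,.061); print("dog",a,b,(a+b)/2,np.linalg.norm(a-b),np.degrees(np.arctan2(*(a-b)[1::-1])))
print("catch top",f(662,140,.160))
j=ray(c,290.4,211.9,.077); print("jar",j)
# scene checks
g=lambda u,v,z:ray(s,u,v,z)
print("scene dog",g(285+(222/8),230+(463-296)/8,.061), "jar knob top", g(225+(592-400)/8,165+(403-296)/8,.077))
bar=f(45,190,.2);print("bar approx",bar)
print(manip.sense()["time"])
E
```

```text
[[ 0.60913535  0.25225524  0.05      ]
 [ 0.65141743 -0.01801253  0.05      ]
 [ 0.47371663 -0.04785883  0.05      ]
 [ 0.43276611  0.22157531  0.05      ]] [0.54175888 0.1019898  0.05      ]
0.2735551904593786 -81.10842677317063
0.1801898335940446 -170.4656964296746
0.2725283495479947 98.64208066828532
0.17901778050727174 9.868019220599852
collar [0.54026328 0.10100309 0.071     ]
dog [0.55944645 0.10797132 0.061     ] [0.52734297 0.0997081  0.061     ] [0.54339471 0.10383971 0.061     ] 0.03314987520375894 14.434230143393188
catch top [0.56301193 0.00478067 0.16      ]
jar [ 0.52589643 -0.27532584  0.077     ]
scene dog [0.54465586 0.10712066 0.061     ] jar knob top [ 0.527838  -0.2731193  0.077    ]
bar approx [0.52342862 0.32189243 0.2       ]
0.3
```

```bash
cat >> h.py <<'E'
def delta(p, yaw=None):
    "tool-frame shift (mm) to p, jaw yaw now (deg)"
    s=manip.sense(); M=R.from_rotvec(s["ee_rot"]).as_matrix()
    print("t",round(s["time"],2),"tcp",s["tool_pos"].round(4),"F",s["contact_force"].round(1),"T",s["torque"].round(2),"gap",round(s["finger_gap"],4),"j",s["joint_pos"].round(2))
    print("tool axes x",M[:,0].round(3),"y",M[:,1].round(3),"z",M[:,2].round(3),"jaw yaw",np.degrees(np.arctan2(M[1,2],M[0,2])).round(1))
    print("shift mm",(M.T@(np.asarray(p)-s["tool_pos"])*1000).round(1))
E
python3 -c "
from h import *
delta([.40,.06,.30]); delta([.527,-.2745,.15])"
```

```text
t 0.3 tcp [0.164  0.4986 0.2345] F [-0.8 -0.6 -0.1] T [-0.   -0.02 -0.03] gap 0.0917 j [ 1.11  0.34  1.52  0.    1.28 -0.15]
tool axes x [-0. -0. -1.] y [-0.95   0.312  0.   ] z [ 0.312  0.95  -0.   ] jaw yaw 71.8
shift mm [ -65.4 -361.3 -343. ]
t 0.3 tcp [0.164  0.4986 0.2345] F [-0.8 -0.6 -0.1] T [-0.   -0.02 -0.03] gap 0.0917 j [ 1.11  0.34  1.52  0.    1.28 -0.15]
tool axes x [-0. -0. -1.] y [-0.95   0.312  0.   ] z [ 0.312  0.95  -0.   ] jaw yaw 71.8
shift mm [  84.7 -586.4 -621. ]
```

Request:
play_rows(
  commands=[
    [[-5,-27.8,-26.4,0,0,0,1],[-5,-27.8,-26.4,0,0,0,1],[-5,-27.8,-26.4,0,0,0,1],[-5,-27.8,-26.4,0,0,0,1],[-5,-27.8,-26.4,0,0,0,1],[-5,-27.8,-26.4,0,0,0,1],[-5,-27.8,-26.4,0,0,0,1],[-5,-27.8,-26.4,0,0,0,1],[-5,-27.8,-26.4,0,0,0,1],[-5,-27.8,-26.4,0,0,0,1],[-5,-27.8,-26.4,0,0,0,1],[-5,-27.8,-26.4,0,0,0,1],[-5,-27.8,-26.4,0,0,0,1],[0,0,0,6,0,0,1],[0,0,0,6,0,0,1]],
  ],
  grip_force=30,
)

```text
time: 1.55
tool_pos: [0.4093, 0.0389, 0.3018]
ee_rot: [-0.818, 1.409, 0.811]
contact_force: [-0.3, -0.0, 0.0]
finger_gap: 0.0919
```

```bash
python3 -c "
from h import *
delta([.527,-.2745,.12])"
```

```text
t 1.55 tcp [0.4093 0.0389 0.3018] F [-0.3 -0.   0. ] T [-0.03 -0.   -0.07] gap 0.0919 j [-0.09  0.08  1.68 -0.    1.38 -1.14]
tool axes x [ 0.005 -0.002 -1.   ] y [-0.866  0.501 -0.006] z [0.501 0.866 0.001] jaw yaw 59.9
shift mm [ 183.1 -257.8 -212.5]
```

Request:
play_rows(
  commands=[
    [[18,-25.8,-21.2,0,0,0,1],[18,-25.8,-21.2,0,0,0,1],[18,-25.8,-21.2,0,0,0,1],[18,-25.8,-21.2,0,0,0,1],[18,-25.8,-21.2,0,0,0,1],[18,-25.8,-21.2,0,0,0,1],[18,-25.8,-21.2,0,0,0,1],[18,-25.8,-21.2,0,0,0,1],[18,-25.8,-21.2,0,0,0,1],[18,-25.8,-21.2,0,0,0,1],[0,0,0,0,0,0,1],[0,0,0,0,0,0,1]],
  ],
)

```text
time: 2.55
tool_pos: [0.5315, -0.2925, 0.1149]
ee_rot: [-0.811, 1.404, 0.801]
contact_force: [0.4, 1.3, 0.3]
finger_gap: 0.0921
```

```bash
python3 - <<'E'
from h import *
delta([.527,-.2745,.064])
t=capture("top")["img"]; s=capture("scene")["img"]
cv2.imwrite("pics/c3.png",np.hstack([crop(t,255,175,66,75,6),crop(s,215,140,66,75,6)]))
E
```

```text
t 2.55 tcp [ 0.5315 -0.2925  0.1149] F [0.4 1.3 0.3] T [ 0.01 -0.04  0.04] gap 0.0921 j [-0.63  0.59  1.46  0.01  1.08 -1.67]
tool axes x [ 0.013  0.    -1.   ] y [-0.861  0.509 -0.011] z [0.509 0.861 0.007] jaw yaw 59.4
shift mm [50.8 13.6 12.8]
```

View pics/c3.png

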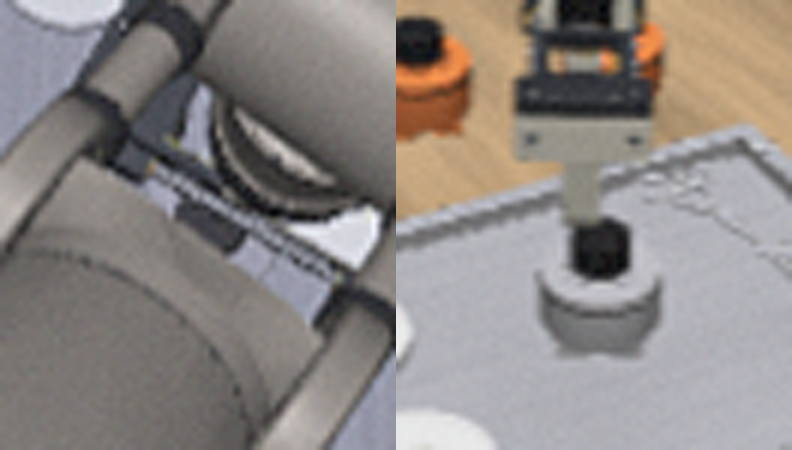

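The picture shows the gripper over the jar and a foot channel facing the camera at about (597,350). That puts the channel yaw near 59°, against about 14° for the dog. Next I centre on the knob, descend and grip.

Request:
play_rows(
  commands=[
    [[0,13.6,12.8,0,0,0,1],[0,0,0,0,0,0,1],[15,0,0,0,0,0,1],[15,0,0,0,0,0,1],[0,0,0,0,0,0,1]],
  ],
)

```text
time: 3.07
tool_pos: [0.5283, -0.2692, 0.0919]
ee_rot: [-0.824, 1.397, 0.798]
contact_force: [0.3, 0.3, -0.1]
finger_gap: 0.0917
```

```bash
python3 -c "
from h import *
delta([.527,-.2745,.064])"
```

```text
t 3.07 tcp [ 0.5283 -0.2692  0.0919] F [ 0.3  0.3 -0.1] T [ 0.02  0.08 -0.03] gap 0.0917 j [-0.6   0.59  1.53  0.01  0.99 -1.65]
tool axes x [ 0.022 -0.006 -1.   ] y [-0.864  0.503 -0.022] z [0.503 0.864 0.006] jaw yaw 59.8
shift mm [27.9 -1.  -5.4]
```

```bash
cat >> h.py <<'E'
_d=delta
def delta(p):
    _d(p); M=R.from_rotvec(manip.sense()["ee_rot"]).as_matrix()
    print("level turn deg",np.degrees(M.T@np.cross(M[:,0],[0,0,-1])).round(2))
E
```

Request:
play_rows(
  commands=[
    [[0,-1,-5,0,0.3,1.2,1],[13,0,0,0,0,0,1],[13,0,0,0,0,0,1],[0,0,0,0,0,0,1]],
  ],
)

```text
time: 3.4
tool_pos: [0.5289, -0.2726, 0.0719]
ee_rot: [-0.822, 1.408, 0.81]
contact_force: [-1.7, 0.1, 0.6]
finger_gap: 0.092
```

```bash
python3 -c "
from h import *
delta([.527,-.2745,.064])"
```

```text
t 3.4 tcp [ 0.5289 -0.2726  0.0719] F [-1.7  0.1  0.6] T [-0.01  0.03  0.03] gap 0.092 j [-0.6   0.63  1.53  0.    0.97 -1.65]
tool axes x [ 0.007 -0.004 -1.   ] y [-0.867  0.499 -0.008] z [ 0.499  0.867 -0.   ] jaw yaw 60.1
shift mm [ 7.9  0.7 -2.6]
level turn deg [-0.   -0.    0.45]
```

Request:
play_rows(
  commands=[
    [[7,0.7,-2,0,0,0.4,1],[1,0,0,0,0,0,0.2],[0,0,0,0,0,0,0],[0,0,0,0,0,0,-0.3],[0,0,0,0,0,0,-0.6],[0,0,0,0,0,0,-1],[0,0,0,0,0,0,-1],[0,0,0,0,0,0,-1]],
  ],
  grip_force=30,
)

```text
time: 4.07
tool_pos: [0.5295, -0.2744, 0.0695]
ee_rot: [-0.823, 1.408, 0.811]
contact_force: [0.2, -0.1, 0.1]
finger_gap: 0.05
```

```bash
python3 -c "
from h import *
delta([.527,-.2745,.064])"
```

```text
t 4.07 tcp [ 0.5295 -0.2744  0.0695] F [ 0.2 -0.1  0.1] T [-0.06 -0.04 -0.07] gap 0.05 j [-0.61  0.64  1.53 -0.    0.97 -1.66]
tool axes x [ 0.007 -0.005 -1.   ] y [-0.868  0.497 -0.008] z [ 0.497  0.868 -0.001] jaw yaw 60.2
shift mm [ 5.5  2.1 -1.3]
level turn deg [-0.   -0.04  0.46]
```

Request:
play_rows(
  commands=[
    [[7,1,-1,0,0,0.5,0.1],[2,1,0,0,0,0,0.1],[0,0,0,0,0,0,-1],[0,0,0,0,0,0,-1],[0,0,0,0,0,0,-1],[0,0,0,0,0,0,-1],[0,0,0,0,0,0,-1]],
  ],
  grip_force=30,
)

```text
time: 4.65
tool_pos: [0.5284, -0.2751, 0.0613]
ee_rot: [-0.819, 1.411, 0.816]
contact_force: [0.0, -0.5, 3.4]
finger_gap: 0.0376
```

```bash
python3 -c "
from h import *
delta([.527,-.2745,.064])"
```

```text
t 4.65 tcp [ 0.5284 -0.2751  0.0613] F [ 0.  -0.5  3.4] T [ 0.09  0.   -0.03] gap 0.0376 j [-0.61  0.65  1.53 -0.    0.96 -1.66]
tool axes x [ 0.002 -0.002 -1.   ] y [-0.867  0.498 -0.002] z [ 0.498  0.867 -0.   ] jaw yaw 60.1
shift mm [-2.7  1.5 -0.2]
level turn deg [ 0.   -0.03  0.13]
```

Request:
play_rows(
  commands=[
    [[-15,0,0,0,0,0,-1],[-30,0,0,0,0,0,-1],[-35,0,0,0,0,0,-1],[-35,0,0,0,0,0,-1],[-35,0,0,0,0,0,-1],[-35,0,0,0,0,0,-1],[-20,0,0,0,0,0,-1],[0,0,0,0,0,0,-1]],
  ],
)

```text
time: 5.32
tool_pos: [0.5223, -0.2714, 0.2591]
ee_rot: [-0.795, 1.427, 0.843]
contact_force: [1.1, -0.9, -4.8]
finger_gap: 0.0377
```

```bash
python3 -c "
from h import *
delta([.541,.090,.265])"
```

```text
t 5.32 tcp [ 0.5223 -0.2714  0.2591] F [ 1.1 -0.9 -4.8] T [-0.03 -0.1  -0.03] gap 0.0377 j [-0.61  0.46  1.27 -0.    1.44 -1.66]
tool axes x [-0.028  0.018 -0.999] y [-0.867  0.498  0.033] z [0.498 0.867 0.002] jaw yaw 60.1
shift mm [1.000e-01 1.639e+02 3.227e+02]
level turn deg [ 0.    0.11 -1.9 ]
```

Request:
play_rows(
  commands=[
    [[0,0,0,0,0,-1.9,-1],[0,15,30,0,0,0,-1],[0,15,30,0,0,0,-1],[0,15,30,0,0,0,-1],[0,15,30,0,0,0,-1],[0,15,30,0,0,0,-1],[0,15,30,0,0,0,-1],[0,15,30,0,0,0,-1],[0,15,30,0,0,0,-1],[0,15,30,0,0,0,-1],[0,15,30,0,0,0,-1],[0,0,0,0,0,0,-1],[0,0,0,7,0,0,-1],[0,0,0,7,0,0,-1],[0,0,0,7,0,0,-1],[0,0,0,0,0,0,-1]],
  ],
)

```text
time: 6.65
tool_pos: [0.5236, 0.0809, 0.2142]
ee_rot: [-0.498, 1.568, 0.553]
contact_force: [0.8, 1.0, -6.6]
finger_gap: 0.0371
```

```bash
python3 - <<'E'
from h import *
delta([.543,.104,.16])
t=capture("top")["img"]; s=capture("scene")["img"]
cv2.imwrite("pics/c4.png",np.hstack([crop(t,130,165,66,75,6),crop(s,275,180,66,75,6)]))
E
```

```text
t 6.65 tcp [0.5236 0.0809 0.2142] F [ 0.8  1.  -6.6] T [-0.07 -0.06  0.01] gap 0.0371 j [ 0.    0.41  1.49  0.01  1.32 -0.67]
tool axes x [-0.069  0.012 -0.998] y [-0.616  0.786  0.052] z [ 0.785  0.618 -0.046] jaw yaw 38.2
shift mm [53.1  3.4 32. ]
level turn deg [-0.   -2.65 -2.98]
```

View pics/c4.png

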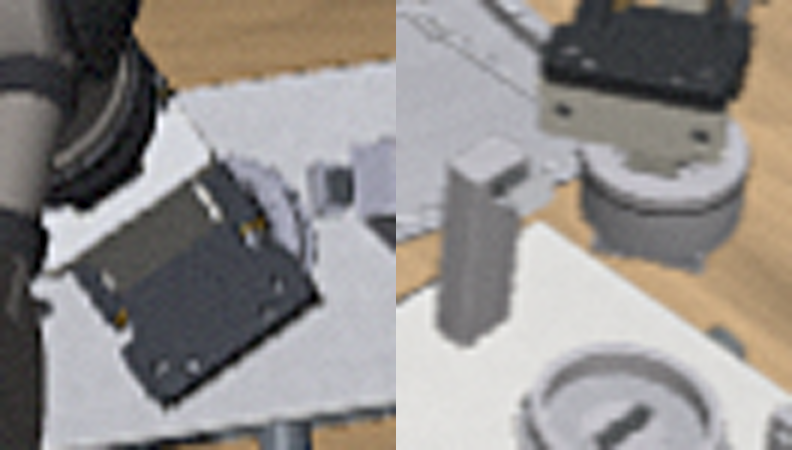

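The picture shows the jar held clear of the hook and short of the nest, with the tool tilted about 4°. I'll level the tool and centre it over the seat.

Request:
play_rows(
  commands=[
    [[-5,3,14,0,-2.6,-3,-1],[0,0,14,0,0,0,-1],[0,0,0,0,0,0,-1]],
  ],
)

```text
time: 7.0
tool_pos: [0.5434, 0.0993, 0.216]
ee_rot: [-0.535, 1.507, 0.535]
contact_force: [-0.8, -0.7, -5.3]
finger_gap: 0.0373
```

```bash
python3 -c "
from h import *
delta([.543,.104,.16])"
```

```text
t 7.0 tcp [0.5434 0.0993 0.216 ] F [-0.8 -0.7 -5.3] T [-0.04 -0.01 -0.  ] gap 0.0373 j [ 0.04  0.41  1.48 -0.    1.26 -0.64]
tool axes x [-0.003 -0.001 -1.   ] y [-0.632  0.775  0.001] z [ 0.775  0.632 -0.003] jaw yaw 39.2
shift mm [56.   3.9  2.8]
level turn deg [-0.   -0.18 -0.04]
```

Request:
play_rows(
  commands=[
    [[20,4,3,0,0,0,-1],[25,0,0,0,0,0,-1],[20,0,0,0,0,0,-1],[10,0,0,0,0,0,-1],[0,0,0,0,0,0,-1]],
  ],
)

```text
time: 7.42
tool_pos: [0.5415, 0.1024, 0.1367]
ee_rot: [-0.548, 1.507, 0.547]
contact_force: [-1.0, -0.2, -5.1]
finger_gap: 0.0372
```

```bash
python3 - <<'E'
from h import *
delta([.543,.104,.135])
t=capture("top")["img"]; s=capture("scene")["img"]
cv2.imwrite("pics/c5.png",np.hstack([crop(t,135,175,50,75,8),crop(s,285,195,50,75,8)]))
E
```

```text
t 7.42 tcp [0.5415 0.1024 0.1367] F [-1.  -0.2 -5.1] T [-0.09  0.02 -0.  ] gap 0.0372 j [ 0.05  0.49  1.59 -0.    1.07 -0.65]
tool axes x [-0.005 -0.002 -1.   ] y [-0.643  0.765  0.002] z [ 0.765  0.643 -0.006] jaw yaw 40.1
shift mm [1.7 0.3 2.2]
level turn deg [-0.   -0.32 -0.09]
```

View pics/c5.png

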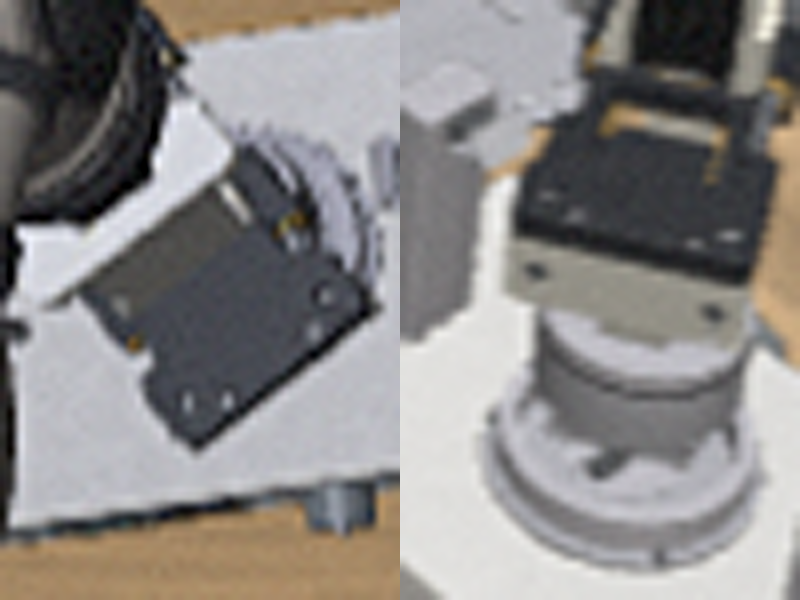

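```bash
python3 - <<'E'
from h import *
c=capture("scene")
f=lambda p:((proj(c,p)-[285,195]+.5)*8-.5+[400,0]).round(0)
for p in ([.543,.104,.071],[.543,.104,.055],[.5415,.1024,.113],[.543,.104,.113],[.553,.104,.113],[.543,.114,.113]): print(p,f(p))
g=np.array([[ (u-400+.5)/8-.5+285] for u in (624,643)]);print(g)
# collar outer ellipse extremes predicted
a=np.linspace(0,2*np.pi,200)
for r,z,q in ((.046,.071,(.543,.104)),(.046,.055,(.543,.104)),(.037,.11,(.5415,.1024))):
    P=np.array([f([q[0]+r*np.cos(t),q[1]+r*np.sin(t),z]) for t in a]); print(r,z,P.min(0),P.max(0))
E
```

```text
[0.543, 0.104, 0.071] [627. 423.]
[0.543, 0.104, 0.055] [622. 455.]
[0.5415, 0.1024, 0.113] [642. 332.]
[0.543, 0.104, 0.113] [641. 336.]
[0.553, 0.104, 0.113] [618. 347.]
[0.543, 0.114, 0.113] [660. 354.]
[[312.5625]
 [314.9375]]
0.046 0.071 [496. 332.] [759. 521.]
0.046 0.055 [492. 364.] [753. 554.]
0.037 0.11 [533. 265.] [749. 416.]
```

Predicted and seen collar and jar outlines agree to about 2 mm. I'll lower gently onto the dog.

Request:
play_rows(
  commands=[
    [[6,0.3,2,0,-0.3,0,-1],[6,0,0,0,0,0,-1],[4,0,0,0,0,0,-1],[0,0,0,0,0,0,-1]],
  ],
  grip_force=25,
)

```text
time: 7.9
tool_pos: [0.5475, 0.1042, 0.1279]
ee_rot: [-0.548, 1.487, 0.544]
contact_force: [-1.2, -0.8, -3.1]
finger_gap: 0.0376
```

```bash
python3 -c "
from h import *
delta([.543,.104,.119])"
```

```text
t 7.9 tcp [0.5475 0.1042 0.1279] F [-1.2 -0.8 -3.1] T [-0.22  0.25 -0.03] gap 0.0376 j [ 0.05  0.5   1.59  0.    1.03 -0.65]
tool axes x [ 0.014  0.002 -1.   ] y [-0.643  0.765 -0.007] z [0.765 0.643 0.012] jaw yaw 40.1
shift mm [ 8.8  2.8 -3.7]
level turn deg [-0.    0.68  0.4 ]
```

Request:
play_rows(
  commands=[
    [[-4,2.5,-3.5,0,0.7,0.4,-1],[0,0,0,0,0,0,-1],[0,0,0,0,0,0,-1]],
  ],
)

```text
time: 8.15
tool_pos: [0.543, 0.1038, 0.1325]
ee_rot: [-0.548, 1.501, 0.547]
contact_force: [-0.6, 1.0, -5.9]
finger_gap: 0.0376
```

```bash
python3 -c "
from h import *
delta([.543,.104,.119])"
```

```text
t 8.15 tcp [0.543  0.1038 0.1325] F [-0.6  1.  -5.9] T [-0.05  0.02 -0.  ] gap 0.0376 j [ 0.05  0.49  1.59 -0.    1.06 -0.65]
tool axes x [-0. -0. -1.] y [-0.644  0.765 -0.   ] z [ 0.765  0.644 -0.001] jaw yaw 40.1
shift mm [13.5  0.1  0.2]
level turn deg [-0.   -0.04  0.  ]
```

Request:
play_rows(
  commands=[
    [[6,0,0,0,0,0,-1],[4,0,0,0,0,0,-1],[0,0,0,0,0,0,-1]],
  ],
)

```text
time: 8.4
tool_pos: [0.5432, 0.1038, 0.1214]
ee_rot: [-0.548, 1.501, 0.547]
contact_force: [-0.6, 0.6, -5.4]
finger_gap: 0.0372
```

```bash
python3 -c "
from h import *
delta([.543,.104,.119])"
```

```text
t 8.4 tcp [0.5432 0.1038 0.1214] F [-0.6  0.6 -5.4] T [-0.02  0.02 -0.04] gap 0.0372 j [ 0.05  0.51  1.6  -0.    1.03 -0.65]
tool axes x [ 0. -0. -1.] y [-0.644  0.765 -0.   ] z [ 0.765  0.644 -0.   ] jaw yaw 40.1
shift mm [ 2.4  0.2 -0. ]
level turn deg [-0.   -0.01  0.03]
```

The jar is inside the collar with no side load. I'll bring it down to touch the dog.

Request:
play_rows(
  commands=[
    [[3,0,0,0,0,0,-1],[2,0,0,0,0,0,-1],[1,0,0,0,0,0,-1]],
  ],
)

```text
time: 8.65
tool_pos: [0.5437, 0.1036, 0.1192]
ee_rot: [-0.549, 1.498, 0.546]
contact_force: [-4.5, 1.0, 1.6]
finger_gap: 0.0375
```

```bash
python3 -c "
from h import *
delta([.543,.104,.119])"
```

```text
t 8.65 tcp [0.5437 0.1036 0.1192] F [-4.5  1.   1.6] T [0.02 0.91 0.01] gap 0.0375 j [ 0.05  0.51  1.61 -0.    1.03 -0.65]
tool axes x [ 0.003 -0.001 -1.   ] y [-0.644  0.765 -0.003] z [0.765 0.644 0.001] jaw yaw 40.1
shift mm [ 0.2  0.8 -0.3]
level turn deg [-0.    0.08  0.15]
```

It stands on the dog (TCP 0.119, i.e. 6 mm high as expected). Next I turn it under light pressure.

Request:
play_rows(
  commands=[
    [[1.5,0,0,4,0,0,-1],[1.5,0,0,4,0,0,-1],[1.5,0,0,4,0,0,-1],[1.5,0,0,4,0,0,-1]],
  ],
)

```text
time: 8.98
tool_pos: [0.5448, 0.1029, 0.1189]
ee_rot: [-0.327, 1.539, 0.32]
contact_force: [-5.0, -2.4, 6.8]
finger_gap: 0.0375
```

```bash
python3 -c "
from h import *
delta([.543,.104,.113])"
```

```text
t 8.98 tcp [0.5448 0.1029 0.1189] F [-5.  -2.4  6.8] T [-0.72  1.12  0.11] gap 0.0375 j [ 0.05  0.51  1.61 -0.    1.02 -0.36]
tool axes x [ 0.008 -0.003 -1.   ] y [-0.401  0.916 -0.006] z [0.916 0.401 0.006] jaw yaw 23.6
shift mm [ 5.9  1.7 -1.2]
level turn deg [-0.    0.37  0.33]
```

Request:
play_rows(
  commands=[
    [[1,1.5,-1,3,0.4,0.3,-1],[1.5,0,-0.3,3,0,0,-1],[1.5,0,-0.3,3,0,0,-1],[1.5,0,-0.3,3,0,0,-1]],
  ],
)

```text
time: 9.32
tool_pos: [0.5441, 0.1025, 0.1157]
ee_rot: [-0.153, 1.561, 0.148]
contact_force: [-0.2, 0.8, -5.7]
finger_gap: 0.0372
```

```bash
python3 -c "
from h import *
delta([.543,.104,.113])"
```

```text
t 9.32 tcp [0.5441 0.1025 0.1157] F [-0.2  0.8 -5.7] T [-0.13  0.03  0.05] gap 0.0372 j [ 0.05  0.51  1.61 -0.    1.01 -0.14]
tool axes x [ 0.005 -0.002 -1.   ] y [-0.191  0.982 -0.003] z [0.982 0.191 0.005] jaw yaw 11.0
shift mm [ 2.7  1.7 -0.8]
level turn deg [-0.    0.27  0.19]
```

The jar dropped over the dog at about 11°, just as predicted. I'll lower it to the floor.

Request:
play_rows(
  commands=[
    [[2,1.2,-0.8,0,0.2,0.2,-1],[2,0,0,0,0,0,-1],[1.5,0,0,0,0,0,-1]],
  ],
)

```text
time: 9.57
tool_pos: [0.5432, 0.1037, 0.1133]
ee_rot: [-0.151, 1.563, 0.152]
contact_force: [-4.6, -1.0, 8.7]
finger_gap: 0.0378
```

```bash
python3 -c "
from h import *
delta([.543,.104,.113])"
```

```text
t 9.57 tcp [0.5432 0.1037 0.1133] F [-4.6 -1.   8.7] T [-0.41  1.17 -0.12] gap 0.0378 j [ 0.05  0.51  1.61  0.    1.01 -0.14]
tool axes x [ 0.002  0.001 -1.   ] y [-0.192  0.981  0.   ] z [0.981 0.192 0.002] jaw yaw 11.1
shift mm [ 0.3  0.3 -0.1]
level turn deg [-0.    0.13 -0.02]
```

The jar is seated: TCP height 0.1133 is exactly the predicted floor value, under light load. Now I release it and lift clear.

Request:
play_rows(
  commands=[
    [[-0.5,0,0,0,0,0,0.3],[0,0,0,0,0,0,0.3],[0,0,0,0,0,0,0.3],[0,0,0,0,0,0,0.3],[-10,0,0,0,0,0,0.3],[-25,0,0,0,0,0,0.3],[-35,0,0,0,0,0,0.3],[-40,0,0,0,0,0,-1],[-40,0,0,0,0,0,-1],[-40,0,0,0,0,0,-1],[-40,0,0,0,0,0,-1],[0,0,0,0,0,0,-1]],
  ],
  grip_force=10,
)

```text
time: 10.57
tool_pos: [0.5417, 0.1036, 0.3577]
ee_rot: [-0.156, 1.562, 0.158]
contact_force: [-0.3, 0.0, 0.3]
finger_gap: 0.0308
```

```bash
python3 - <<'E'
from h import *
S=np.array([.543,.104,0]);a=np.radians(9.2);Y=np.array([-np.sin(a),np.cos(a),0])
def mp(y,z): return S+Y*y+[0,0,z]
delta(mp(.208,.335))
c=capture("top"); t=c["img"]; s=capture("scene"); 
g=lambda p:((proj(c,p)-[60,165]+.5)*5-.5).round(0)
for th in (1.8,2,2.1):
    A=np.array([-np.cos(th),np.sin(th)]);N=np.array([np.sin(th),np.cos(th)]);b=.145*A+.025*N; e=.17*A
    print(th,mp(.095+b[0],.141+b[1]),g(mp(.095+b[0],.141+b[1])),g(mp(.095+e[0],.141+e[1])))
cv2.imwrite("pics/c6.png",np.hstack([crop(t,70,165,66,75,6),crop(s["img"],290,180,66,75,6)]))
E
```

```text
t 10.57 tcp [0.5417 0.1036 0.3577] F [-0.3  0.   0.3] T [-0.08  0.01 -0.01] gap 0.0308 j [ 0.05  0.33  1.21  0.    1.6  -0.15]
tool axes x [ 0.003  0.002 -1.   ] y [-0.199  0.98   0.001] z [0.98  0.199 0.004] jaw yaw 11.5
shift mm [ 22.9 207.9   9.6]
level turn deg [-0.    0.21 -0.05]
1.8 [0.51865161 0.25433147 0.27652785] [ 99. 170.] [106. 151.]
2 [0.51452936 0.27978303 0.26244446] [ 60. 184.] [ 50. 166.]
2.1 [0.51265728 0.2913416  0.25354421] [ 46. 191.] [ 27. 174.]
```

View pics/c6.png

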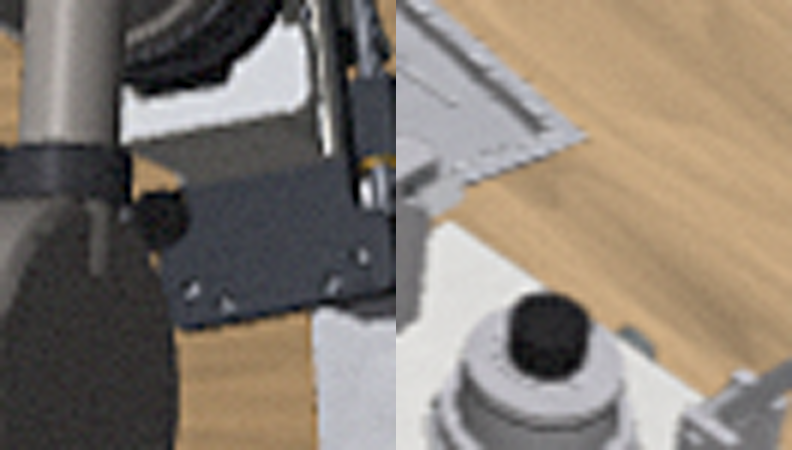

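The picture shows the jar down in its collar, upright, with the clamp still open. The bar in c2 at (46,190) matches an angle of about 2.1. I'll move behind the bar.

Request:
play_rows(
  commands=[
    [[0,38,1.5,2,0,0,-1],[0,38,1.5,0,0,0,-1],[0,38,1.5,0,0,0,-1],[0,38,1.5,0,0,0,-1],[0,38,1.5,0,0,0,-1],[0,38,1.5,0,0,0,-1],[0,0,0,0,0,0,-1]],
  ],
)

```text
time: 11.25
tool_pos: [0.5068, 0.3347, 0.338]
ee_rot: [-0.126, 1.595, 0.119]
contact_force: [-0.8, -0.1, -0.9]
finger_gap: 0.0007
```

```bash
cat >> h.py <<'E'
S=np.array([.543,.104,0]);_a=np.radians(9.2);Y=np.array([-np.sin(_a),np.cos(_a),0])
def mp(y,z): return S+Y*y+[0,0,z]
def mill(y,z):
    delta(mp(y,z)); p=manip.sense()["tool_pos"]-S
    X=np.array([Y[1],-Y[0],0]); f=manip.sense()["contact_force"]
    print("mill x,y,tipz",(p@X).round(4),(p@Y).round(4),(p[2]-.008).round(4),"F mill",(f@X).round(1),(f@Y).round(1),f[2].round(1))
E
python3 -c "
from h import *
mill(.220,.250)"
```

```text
t 11.25 tcp [0.5068 0.3347 0.338 ] F [-0.8 -0.1 -0.9] T [-0.06 -0.05 -0.01] gap 0.0007 j [0.45 0.47 1.05 0.01 1.65 0.3 ]
tool axes x [-0.027 -0.007 -1.   ] y [-0.155  0.988 -0.003] z [ 0.988  0.155 -0.028] jaw yaw 8.9
shift mm [ 88.  -13.3   1.3]
level turn deg [-0.   -1.6   0.15]
mill x,y,tipz 0.0012 0.2335 0.33 F mill -0.8 0.0 -0.9
```

Request:
play_rows(
  commands=[
    [[20,0,0,0,-1.6,0,-1],[35,-6,0,0,0,0,-1],[28,-4,0,0,0,0,-1],[0,0,0,0,0,0,-1]],
  ],
)

```text
time: 11.58
tool_pos: [0.5039, 0.327, 0.245]
ee_rot: [-0.134, 1.575, 0.124]
contact_force: [0.1, 0.2, -0.7]
finger_gap: 0.0005
```

```bash
python3 -c "
from h import *
mill(.220,.250)"
```

```text
t 11.58 tcp [0.5039 0.327  0.245 ] F [ 0.1  0.2 -0.7] T [-0.12  0.04  0.01] gap 0.0005 j [ 0.45  0.48  1.28 -0.    1.39  0.29]
tool axes x [-0.008 -0.007 -1.   ] y [-0.163  0.987 -0.006] z [ 0.987  0.163 -0.009] jaw yaw 9.4
shift mm [-5.  -6.4  2.9]
level turn deg [-0.   -0.5   0.32]
mill x,y,tipz -0.003 0.2264 0.237 F mill 0.1 0.2 -0.7
```

Request:
play_rows(
  commands=[
    [[-8,-4,2,0,-0.5,0.3,-1],[-4,-8,0,0,0,0,-1],[-5,-10,0,0,0,0,-1],[-5,-10,0,0,0,0,-1],[-4,-10,0,0,0,0,-1]],
  ],
)

```text
time: 12.0
tool_pos: [0.5116, 0.2855, 0.2751]
ee_rot: [-0.127, 1.571, 0.134]
contact_force: [-4.4, 4.6, 1.6]
finger_gap: 0.0004
```

```bash
python3 -c "
from h import *
mill(.135,.28)"
```

```text
t 12.0 tcp [0.5116 0.2855 0.2751] F [-4.4  4.6  1.6] T [ 0.64  0.8  -0.03] gap 0.0004 j [0.38 0.43 1.28 0.01 1.44 0.21]
tool axes x [-0.004  0.004 -1.   ] y [-0.165  0.986  0.005] z [ 0.986  0.165 -0.004] jaw yaw 9.5
shift mm [ -5.2 -49.2   1.7]
level turn deg [ 0.   -0.21 -0.28]
mill x,y,tipz -0.0019 0.1842 0.2671 F mill -3.6 5.3 1.6
```

Request:
play_rows(
  commands=[
    [[5,-4,0,0,0,0,-1],[2,-8,0,0,0,0,-1],[-2,-10,0,0,0,0,-1],[-2,-10,0,0,0,0,-1]],
  ],
)

```text
time: 12.33
tool_pos: [0.5191, 0.2551, 0.2846]
ee_rot: [-0.114, 1.554, 0.146]
contact_force: [-2.5, 2.6, -0.9]
finger_gap: 0.0004
```

```bash
python3 -c "
from h import *
mill(.135,.28)"
```

```text
t 12.33 tcp [0.5191 0.2551 0.2846] F [-2.5  2.6 -0.9] T [ 0.35  0.45 -0.05] gap 0.0004 j [0.32 0.4  1.3  0.02 1.42 0.15]
tool axes x [ 0.012  0.021 -1.   ] y [-0.165  0.986  0.019] z [0.986 0.165 0.015] jaw yaw 9.5
shift mm [  4.3 -18.1  -0.7]
level turn deg [-0.    0.85 -1.08]
mill x,y,tipz 0.0005 0.153 0.2766 F mill -2.1 3.0 -0.9
```

Request:
play_rows(
  commands=[
    [[4,-8,0,0,0.8,-1,-1],[2,-12,0,0,0,0,-1],[0,-12,0,0,0,0,-1],[0,-12,0,0,0,0,-1],[0,-12,0,0,0,0,-1],[1,-12,0,0,0,0,-1],[2,-12,0,0,0,0,-1]],
  ],
)

```text
time: 12.92
tool_pos: [0.5352, 0.1686, 0.2801]
ee_rot: [-0.128, 1.559, 0.131]
contact_force: [-0.2, 2.6, -2.7]
finger_gap: 0.0006
```

```bash
python3 -c "
from h import *
mill(.05,.275)"
```

```text
t 12.92 tcp [0.5352 0.1686 0.2801] F [-0.2  2.6 -2.7] T [0.45 0.11 0.  ] gap 0.0006 j [0.17 0.37 1.35 0.   1.41 0.  ]
tool axes x [ 0.008  0.002 -1.   ] y [-0.164  0.986  0.001] z [0.986 0.164 0.008] jaw yaw 9.4
shift mm [  5.1 -15.   -2.7]
level turn deg [-0.    0.47 -0.06]
mill x,y,tipz 0.0026 0.065 0.2721 F mill 0.3 2.6 -2.7
```

Request:
play_rows(
  commands=[
    [[3,-12,-2,0,0.4,0,-1],[5,-12,0,0,0,0,-1],[6,-12,0,0,0,0,-1],[8,-11,0,0,0,0,-1],[8,-8,0,0,0,0,-1]],
  ],
)

```text
time: 13.33
tool_pos: [0.543, 0.1071, 0.2462]
ee_rot: [-0.127, 1.568, 0.13]
contact_force: [-0.5, 1.9, -0.6]
finger_gap: 0.0004
```

```bash
python3 -c "
from h import *
mill(.05,.275)"
```

```text
t 13.33 tcp [0.543  0.1071 0.2462] F [-0.5  1.9 -0.6] T [ 0.43 -0.11 -0.  ] gap 0.0004 j [ 0.06  0.39  1.42  0.    1.33 -0.11]
tool axes x [-0.001  0.002 -1.   ] y [-0.162  0.987  0.002] z [ 0.987  0.162 -0.001] jaw yaw 9.3
shift mm [-28.7  47.   -0.4]
level turn deg [ 0.   -0.05 -0.11]
mill x,y,tipz 0.0005 0.003 0.2382 F mill -0.2 2.0 -0.6
```

Request:
play_rows(
  commands=[
    [[-10,4,0,0,0,0,-1],[-16,0,0,0,0,0,-1],[0,-10,0,0,0,0,-1],[0,-8,0,0,0,0,-1],[0,0,0,0,0,0,-1]],
  ],
)

```text
time: 13.75
tool_pos: [0.5456, 0.0875, 0.2719]
ee_rot: [-0.129, 1.571, 0.123]
contact_force: [0.7, -0.5, -0.9]
finger_gap: 0.0009
```

```bash
python3 - <<'E'
from h import *
mill(-.013,.258)
s=capture("scene")
cv2.imwrite("pics/c7.png",crop(s["img"],270,130,100,75,8))
E
```

```text
t 13.75 tcp [0.5456 0.0875 0.2719] F [ 0.7 -0.5 -0.9] T [-0.12  0.04  0.01] gap 0.0009 j [ 0.02  0.37  1.38 -0.    1.4  -0.14]
tool axes x [-0.004 -0.004 -1.   ] y [-0.16   0.987 -0.004] z [ 0.987  0.16  -0.004] jaw yaw 9.2
shift mm [13.9  3.8  0.2]
level turn deg [-0.   -0.25  0.2 ]
mill x,y,tipz -0.0001 -0.0167 0.2639 F mill 0.6 -0.6 -0.9
```

View pics/c7.png

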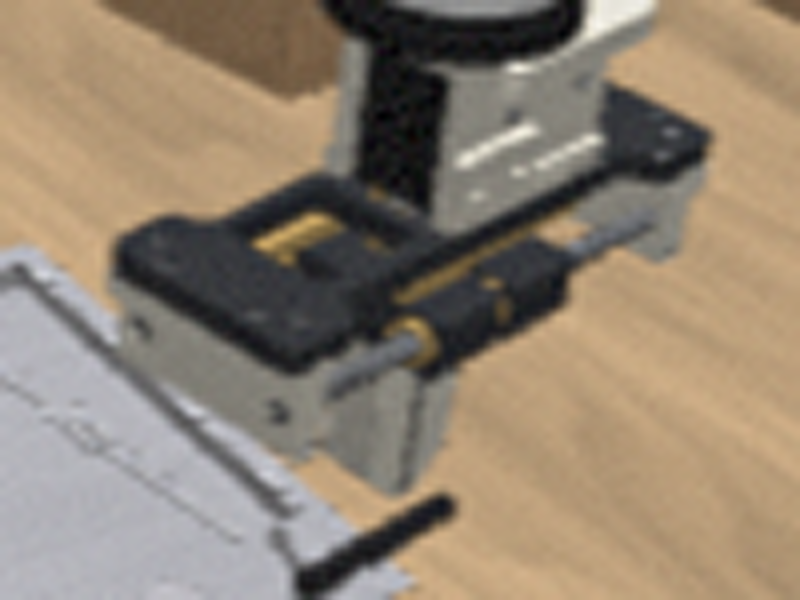

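```bash
python3 - <<'E'
from h import *
c=capture("scene")
for th in np.arange(.3,.75,.05):
    b=.145*np.array([-np.cos(th),np.sin(th)])+.025*np.array([np.sin(th),np.cos(th)])
    print(round(th,2),(.095+b[0]).round(3),(.141+b[1]).round(3),((proj(c,mp(.095+b[0],.141+b[1]))-[270,130])*8).round())
E
```

```text
0.3 -0.036 0.208 [309. 586.]
0.35 -0.033 0.214 [319. 575.]
0.4 -0.029 0.22 [330. 566.]
0.45 -0.025 0.227 [342. 557.]
0.5 -0.02 0.232 [354. 549.]
0.55 -0.016 0.238 [368. 542.]
0.6 -0.011 0.244 [382. 536.]
0.65 -0.005 0.249 [396. 531.]
0.7 0.0 0.254 [412. 527.]
```

The bar centre at (375,545) gives a clamp angle of about 0.55, with the bar right under the fingertips. I'll press it down along its arc.

Request:
play_rows(
  commands=[
    [[12,-1,0,0,-0.2,0.2,-1],[10,-1,0,0,0,0,-1],[8,-3,0,0,0,0,-1],[8,-5,0,0,0,0,-1],[8,-5,0,0,0,0,-1],[8,-5,0,0,0,0,-1]],
  ],
)

```text
time: 14.35
tool_pos: [0.5496, 0.0671, 0.2164]
ee_rot: [-0.129, 1.563, 0.126]
contact_force: [-0.2, 0.4, 0.4]
finger_gap: 0.0006
```

```bash
python3 -c "
from h import *
mill(-.045,.200)"
```

```text
t 14.35 tcp [0.5496 0.0671 0.2164] F [-0.2  0.4  0.4] T [ 0.06 -0.04 -0.04] gap 0.0006 j [-0.02  0.41  1.48 -0.    1.25 -0.18]
tool axes x [ 0.004 -0.002 -1.   ] y [-0.161  0.987 -0.003] z [0.987 0.162 0.004] jaw yaw 9.3
shift mm [16.4 -7.5 -0.7]
level turn deg [0.   0.2  0.15]
mill x,y,tipz 0.0006 -0.0375 0.2084 F mill -0.2 0.5 0.4
```

Request:
play_rows(
  commands=[
    [[7,-3,0,0,0,0,-1],[6,-2.5,0,0,0,0,-1],[5,-2.5,0,0,0,0,-1],[2,-1,0,0,0,0,-1]],
  ],
)

```text
time: 14.68
tool_pos: [0.5509, 0.0576, 0.1924]
ee_rot: [-0.125, 1.566, 0.127]
contact_force: [-2.6, 3.7, 12.6]
finger_gap: 0.0005
```

```bash
python3 -c "
from h import *
mill(-.048,.19)"
```

```text
t 14.68 tcp [0.5509 0.0576 0.1924] F [-2.6  3.7 12.6] T [0.51 0.56 0.03] gap 0.0005 j [-0.03  0.43  1.51  0.    1.2  -0.2 ]
tool axes x [ 0.001  0.001 -1.   ] y [-0.16   0.987  0.001] z [0.987 0.16  0.001] jaw yaw 9.2
shift mm [ 2.4 -0.9 -0.4]
level turn deg [-0.    0.08 -0.06]
mill x,y,tipz 0.0004 -0.0471 0.1844 F mill -1.9 4.1 12.6
```

At the hook now (12.6 N). I'll press on in small steps.

Request:
play_rows(
  commands=[
    [[3,-0.5,0,0,0,0,-1],[3,-0.5,0,0,0,0,-1]],
  ],
)

```text
time: 14.85
tool_pos: [0.5512, 0.0568, 0.1889]
ee_rot: [-0.125, 1.564, 0.128]
contact_force: [-6.0, -1.7, 18.0]
finger_gap: 0.0007
```

```bash
python3 -c "
from h import *
mill(-.05,.18)"
```

```text
t 14.85 tcp [0.5512 0.0568 0.1889] F [-6.  -1.7 18. ] T [-0.19  1.12  0.04] gap 0.0007 j [-0.04  0.43  1.52  0.    1.19 -0.2 ]
tool axes x [ 0.003  0.002 -1.   ] y [-0.16   0.987  0.001] z [0.987 0.16  0.003] jaw yaw 9.2
shift mm [ 8.8 -2.1 -0.6]
level turn deg [-0.    0.2  -0.08]
mill x,y,tipz 0.0005 -0.0479 0.1809 F mill -6.2 -0.7 18.0
```

Request:
play_rows(
  commands=[
    [[3,-0.3,0,0,0,0,-1],[3,-0.3,0,0,0,0,-1]],
  ],
)

```text
time: 15.02
tool_pos: [0.5512, 0.056, 0.1859]
ee_rot: [-0.126, 1.562, 0.127]
contact_force: [-2.4, -2.4, 8.2]
finger_gap: 0.0006
```

```bash
python3 -c "
from h import *
mill(-.05,.18)"
```

```text
t 15.02 tcp [0.5512 0.056  0.1859] F [-2.4 -2.4  8.2] T [-0.44  0.51 -0.02] gap 0.0006 j [-0.04  0.43  1.52  0.    1.18 -0.2 ]
tool axes x [ 0.005  0.001 -1.   ] y [-0.161  0.987  0.001] z [0.987 0.161 0.006] jaw yaw 9.2
shift mm [ 5.8 -1.3 -0.5]
level turn deg [ 0.    0.32 -0.03]
mill x,y,tipz 0.0004 -0.0487 0.1779 F mill -2.7 -2.0 8.2
```

Request:
play_rows(
  commands=[
    [[3,-0.3,0,0,0.2,0,-1],[3,-0.3,0,0,0,0,-1],[2,0,0,0,0,0,-1]],
  ],
)

```text
time: 15.27
tool_pos: [0.5514, 0.0545, 0.1791]
ee_rot: [-0.128, 1.563, 0.126]
contact_force: [-1.9, -2.3, 8.4]
finger_gap: 0.0003
```

```bash
python3 -c "
from h import *
mill(-.05,.18)"
```

```text
t 15.27 tcp [0.5514 0.0545 0.1791] F [-1.9 -2.3  8.4] T [-0.56  0.4  -0.05] gap 0.0003 j [-0.04  0.44  1.53 -0.    1.16 -0.2 ]
tool axes x [ 0.004 -0.001 -1.   ] y [-0.161  0.987 -0.001] z [0.987 0.161 0.004] jaw yaw 9.3
shift mm [-0.9  0.2 -0.4]
level turn deg [0.   0.22 0.07]
mill x,y,tipz 0.0004 -0.0502 0.1711 F mill -2.2 -2.0 8.4
```

Request:
play_rows(
  commands=[
    [[2.5,0,0,0,0,0,-1],[2.5,0,0,0,0,0,-1]],
  ],
)

```text
time: 15.43
tool_pos: [0.5516, 0.0537, 0.1753]
ee_rot: [-0.129, 1.562, 0.125]
contact_force: [-3.5, -1.1, 11.9]
finger_gap: 0.0001
```

```bash
python3 -c "
from h import *
mill(-.05,.18)"
```

```text
t 15.43 tcp [0.5516 0.0537 0.1753] F [-3.5 -1.1 11.9] T [-0.46  0.73  0.  ] gap 0.0001 j [-0.04  0.45  1.54 -0.    1.15 -0.2 ]
tool axes x [ 0.005 -0.002 -1.   ] y [-0.161  0.987 -0.003] z [0.987 0.161 0.005] jaw yaw 9.3
shift mm [-4.7  1.  -0.4]
level turn deg [-0.    0.28  0.16]
mill x,y,tipz 0.0004 -0.051 0.1673 F mill -3.7 -0.5 11.9
```

Clamp angle is about -0.025, past the catch, with the force still low. I'll ease off slowly, then lift and look.

Request:
play_rows(
  commands=[
    [[1.5,0,0,0,0,0,-1],[-3,0,0,0,0,0,-1],[-3,0,0,0,0,0,-1],[-10,0,0,0,0,0,-1],[-35,0,0,0,0,0,-1],[-40,0,0,0,0,0,-1],[-40,0,0,0,0,0,-1],[-30,-30,0,0,0,0,-1],[0,-40,0,0,0,0,-1],[0,-40,0,0,0,0,-1],[0,-40,0,0,0,0,-1],[0,-40,0,0,0,0,-1],[0,-40,0,0,0,0,-1],[0,0,0,0,0,0,-1]],
  ],
)

```text
time: 16.6
tool_pos: [0.5881, -0.1772, 0.3433]
ee_rot: [-0.135, 1.564, 0.135]
contact_force: [-0.6, -0.0, -0.8]
finger_gap: 0.0004
```

```bash
python3 - <<'E'
from h import *
mill(-.05,.18)
c=capture("scene"); t=capture("top")
cv2.imwrite("pics/c8.png",np.hstack([crop(t["img"],115,165,66,90,6),crop(c["img"],265,165,66,90,6)]))
for th in (-.03,.007,.05,.09,.15):
    b=.145*np.array([-np.cos(th),np.sin(th)])+.025*np.array([np.sin(th),np.cos(th)])
    print(th,((proj(c,mp(.095+b[0],.141+b[1]))-[265,165])*6+[396,0]).round(),((proj(t,mp(.095+b[0],.141+b[1]))-[115,165])*6).round())
E
```

```text
t 16.6 tcp [ 0.5881 -0.1772  0.3433] F [-0.6 -0.  -0.8] T [-0.06  0.01 -0.04] gap 0.0004 j [-0.42  0.46  1.04  0.    1.63 -0.59]
tool axes x [ 0.003  0.    -1.   ] y [-0.171  0.985 -0.   ] z [0.985 0.171 0.003] jaw yaw 9.8
shift mm [163.2 234.8   2.6]
level turn deg [0.   0.15 0.02]
mill x,y,tipz -0.0004 -0.2848 0.3353 F mill -0.6 0.1 -0.8
-0.03 [623. 293.] [353. 189.]
0.007 [626. 285.] [349. 187.]
0.05 [629. 276.] [343. 184.]
0.09 [633. 267.] [337. 182.]
0.15 [639. 256.] [326. 179.]
```

View pics/c8.png

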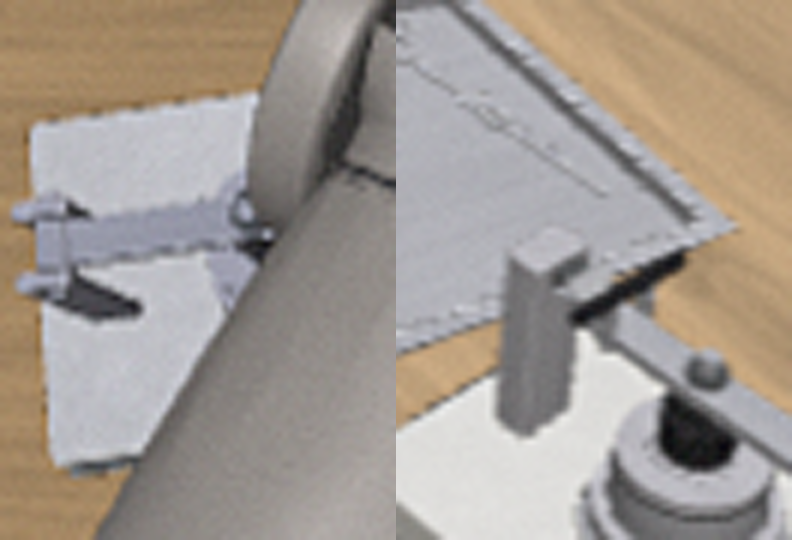

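The picture shows the arm level across the jar knob, with its end under the catch hook and the bar centre near (630,287). Projecting the fixed post top (seen at about (547,247)) will show the local calibration offset.

```bash
python3 - <<'E'
from h import *
c=capture("scene"); X=np.array([Y[1],-Y[0],0])
f=lambda p:((proj(c,p)-[265,165]+.5)*6-.5+[396,0]).round()
print("post",f(mp(-.101,.160)),[f(mp(-.101+dy,.16)+X*dx) for dx in(-.018,.018) for dy in(-.011,.011)])
for th in (-.02,.007,.03,.06):
    b=.145*np.array([-np.cos(th),np.sin(th)])+.025*np.array([np.sin(th),np.cos(th)]); q=mp(.095+b[0],.141+b[1])
    print(th,f(q),f(q-X*.035),f(q+X*.035))
E
```

```text
post [548. 245.] [array([558., 219.]), array([591., 241.]), array([504., 249.]), array([537., 272.])]
-0.02 [627. 293.] [678. 262.] [573. 325.]
0.007 [629. 287.] [680. 256.] [575. 319.]
0.03 [630. 282.] [682. 252.] [577. 314.]
0.06 [633. 276.] [684. 245.] [579. 308.]
```

The post projects within 2 px, and the bar matches 0.007, the caught position. I'm handing in.

```bash
python3 -c "
from bench import manip
s=manip.sense();print(s['time'],s['contact_force'].round(1));print(manip.hand_in())"
```

```text
16.75 [-0.5  0.9 -0.4]
the job is handed in; nothing more can be done
None
```

The jar is seated on the drive dog and the clamp is closed over it and caught. I handed the job in at 16.75 s of simulated time, with the robot clear of everything.

- **Jar:** I lifted it from the tray by its knob and lowered it into the collar. The first approach touched the collar edge, so I lifted slightly and re-centred. It then stood on the dog 6 mm high. I turned it about 29° under a light load (readings up to about 9 N), and it dropped at a heading of about 11°. The final tool height was 113.3 mm, which is exactly the predicted seat floor.
- **Clamp:** I swung it over with closed fingers and pressed the handle down. The highest reading was 18 N as it passed the hook, above the 6–14 N you quoted but well under 50 N. I read the force only at the end of each move, so brief peaks in between would not show.
- **Last checks:** In the final picture the handle projects to a clamp angle of about 0.007, the caught position. The fixed catch post projects to within 2 pixels, so the reading can be trusted. The picture also shows the arm end under the hook and the pad on the knob.
- **Not checked:** I did not test the catch by pulling up on the handle. I took no final picture of the dishes, bottle and beaker; none of my moves went near them.

No check failed or disagreed.

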